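# Pop the sensor bay open and load the cartridge

## Task

Load the tall white sensor cartridge into the black test unit: press the round latch button gently, only until the lid lets go and without forcing it against its stop, and let the lid spring fully open by itself without touching it. Then push the cartridge gently but fully home, upright in the socket in the bay, and let go; leave the lid open and everything else on the bench where it is.

Things in the scene. Friction and masses are not known exactly. Their poses are not given: they have to be found in the camera images.
- unit: Test unit fixed to the bench: black case 160 mm deep (its x), 300 wide (y), 100 high. Origin: centre of its underside, z up. Its -y part (115 mm) is a solid console with the latch button on top; the rest is an open-topped bay (130 mm along x, y = -35 to +110, walls 100 and floor 20 mm above the bench) under the lid, holding the socket and, at the console wall, a latch hook 9 mm long.
- latch_base (a point): Point on the console's flat top, 100 mm above the bench, on the vertical axis of the latch button; it does not move with the button. The button, a grey mushroom cap 32 mm across, is screwed in to a different height on every unit: unpressed, its face stands anywhere from 11 to 27 mm above this point. The lid's free edge is 60 mm from this axis.
- latch (a joint): Press travel of the button, straight down, in m: 0 out, 0.007 at its hard stop. The lid is let go after about 4.5 to 5.5 mm. The return spring takes about 2.5 N at first and 6.5 N at the stop; more than 18 N damages the mechanism. Even fully pressed the face stays at least 4 mm above the console.
- lid (a joint): Angle of the sprung lid in rad: 0 shut, 1.9 fully open. A grey plate 146 mm (unit x) by 155 (unit y), 6 thick, lying on the bay's rim; hinge along the unit's x at y = +115 mm, 100 mm above the bench; its free edge, on the console side, swings up and over to +y. Unlatched, it opens to 1.9 by itself in about 2 s and stays there, leaning back beyond upright.
- socket (a point): Centre of the mouth of the round vertical hole in the aluminium block in the bay, 50 mm above the bench, at y = +35 mm in the unit; axes as the unit's. Hole 38.5 mm wide, 22 deep, slightly chamfered. Two sprung balls in its wall brake the cartridge: it stops well short under its own weight, must be pushed home with roughly 3 to 10 N, and then stays. More than 25 N of push is too much.
- cartridge_mid (a point): Centre of the sensor cartridge, 35 mm above its underside (z along its axis, up). White plastic, about 120 g, 70 mm high, standing upright on the bench: foot 36 mm wide and 30 high (tapered to 27 over its lowest 10 mm), above it a plain round grip 24 mm wide. Fully home in the socket, its underside on the hole's floor, this point is 13 mm above socket.
- blank_plug: blanking plug, white: squat disc 56 mm wide and 22 mm high with a knob 26 mm wide up to 45 mm; too big for the socket (bystander); origin at the centre of its underside
- demand_valve: black demand valve 66 mm wide, 55 mm high, brass spout (bystander); origin at the centre of its underside
- wrench: steel wrench 160 mm long lying flat (bystander)
- grease: small amber jar with a black cap, 50 mm wide, 50 mm high (bystander); origin at the centre of its underside
- gauge: round black pressure gauge 62 mm wide, 26 mm thick, lying face up (bystander); origin at the centre of its underside
- spray: blue bottle 64 mm wide, 170 mm high (bystander); origin at the centre of its underside
Not all that is in view belongs to the job. What is shaped like the part that bears cartridge_mid but yellow is not meant.

How it is judged:
On the way, in this order (a step that is already met when the one before it is completed fails the run):
1. the lid has sprung fully open, before the cartridge enters the socket (value of joint lid above 1.7 rad and distance between cartridge_mid and socket above 0.05 m), for 0.2 s.
2. the cartridge is fully home in the socket (z of cartridge_mid in the frame of socket below 0.0155 m and horizontal distance between cartridge_mid and socket below 0.004 m and angle between cartridge_mid's own z axis and vertical below 0.08 rad), for 0.2 s.
At the end, for the whole second after the job is handed in: The lid stands fully open (over 1.7 rad); the cartridge is at rest, released and upright (within 0.08 rad) in the socket, within 4 mm of its axis and within 2.5 mm of fully home (all of step 2 and value of joint lid above 1.7 rad and contact force between the fingers and cartridge below 0.1 N and linear speed of cartridge below 0.02 m/s); the robot touches nothing.
It fails at once if the latch button is pressed with more than 18 N (contact force between latch and anything else above 18 N).
It fails at once if the lid is touched by the robot or by the cartridge (over 0.5 N) (contact force between lid and the fingers above 0.5 N or contact force between lid and the arm above 0.5 N or contact force between lid and cartridge above 0.5 N).
It fails at once if the cartridge is forced into the unit with more than 45 N in all (sprung balls included) (contact force between cartridge and unit above 45 N).
It fails at once if any of the other things on the bench is moved by more than 25 mm (distance of any of blank_plug, demand_valve, wrench, grease, gauge, spray from where it was at the start of the episode above 0.025 m).
It also fails if it takes over 61 s, if anything falls off the work surface, if the arm or the gripper's body presses on something with over 40 N, if the wrist force passes 120 N, or if a joint passes its speed limit or range.

## Robot

A 7-joint arm with a two-finger parallel gripper is mounted at the origin on the work surface. World frame = base frame: x ahead of the robot, y to its left, z up, the work surface at z = 0. Lengths are in m, angles in rad, forces in N, time in s.
With the tool pointing down it reaches from about 0.425 to 0.825 m from the base axis. Payload 3.6 kg.
Tool frame: the origin (TCP) lies where the fingers leave the gripper's body, on its centre line; the fingertips stand 73 mm ahead of it and the grasp point (between the pads) lies 54 mm ahead of it; x points along the fingers, y is the direction in which the jaws open and shut, and the axes are right-handed (so a half turn about x gives the same grasp; the last joint's range is limited). The gripper opens to 85 mm and grips with 20 to 120 N. Pads are 22 mm wide; open, the fingers measure 114 mm over their backs; the gripper's body (76 mm by 85 mm) begins 54 mm behind the grasp point. The pads swing forward as they close: fully open they stand 13 mm farther back than shut.
Start: joints at [-1.292, 0.615, -0.013, 1.423, 0.008, 1.103, -0.04], TCP at [0.196, 0.62, 0.304] pointing down, gripper open.
Joint ranges: [-3.12, 3.12], [-0.3, 2.06], [-1.34, 1.32], [0.26, 2.42], [-1.36, 4.5], [0.01, 1.98], [-2.84, 2.84]. Speed limits (rad/s): [2.79, 2.79, 3.14, 3.14, 3.14, 3.14, 3.14].

## Interface

Orientations are given as a unit quaternion [x, y, z, w].
In Python, from station import arm, snapshot, camera_info, ticket gives the robot as it stands. Calls block until the motion is done:
- arm.movep(position, orientation): joint-space move of the TCP to a pose.
- arm.line_to(position, velocity=0.15, ori=None): straight line of the TCP; ori=None keeps the orientation; velocity is the mean speed in m/s.
- arm.move_j(angles): joint-space move.
- arm.move_gripper(opening, effort=None): opening from 0.0 (shut) to 1.0 (fully open); effort is the grip in N (None keeps the last); returns when the fingers have stopped.
- arm.pause(seconds).
- arm.ik(position, orientation): joint angles nearest the present ones, or None.
- snapshot(name): name is "side" or "top"; returns the picture (384x512x3 uint8, blue, green, red); there is no depth.
- camera_info(name): a dict with "fx", "fy", "cx", "cy" (pixels), "dist_coeffs" ([k1, k2, p1, p2, k3] as OpenCV has them; the pictures are not rectified), "R" (3x3) and "t" (3): a world point X has camera coordinates R X + t. Camera axes: x right, y down, z forward; pixel columns grow to the right and rows downward; lengths in m; the calibration is good to about 2 mm. A picture is of the moment at which its call begins. camera_info takes no time and is no camera call.
A pose or a line that the arm cannot do raises arm.MotionError and nothing moves.
- ticket.finish_job(): hands the job in, once; it reports no verdict.
Readings, each from a call of its own:
- arm.read_time(): time.
- arm.read_joint_positions(): joint angles.
- arm.read_dq(): joint speeds.
- arm.read_effort(): joint torques, N m.
- arm.read_tool_pos(): TCP position.
- arm.read_eef_rot(): TCP orientation.
- arm.read_ft_force(): force on the tool from outside, world axes, zero at the start.
- arm.read_wrist_torque(): the same for the moment, N m.
- arm.read_opening(): opening from 0.0 (shut) to 1.0 (fully open).
Only numpy, scipy, OpenCV 4.12 (cv2) and the standard library are available. Lean on these libraries where they do the work, as an engineer would, in place of code of your own. Each camera call takes 0.05 s, during which the arm holds its last target. There are 200 camera calls.

## Working session

There is one attempt and no reset: what is moved stays moved. The work goes in short steps, each a Python script; the robot and the scene stay as the last script left them, time stands still between calls to the robot, and variables do not carry over. Pictures are saved under pics/ and viewed, about 8 in all and at most 12, crops included, and the job is handed in when it is done.

```bash
mkdir -p pics; ls; python3 - <<'E'
from station import arm, snapshot, camera_info, ticket
import cv2,numpy as np
for n in("side","top"):
    im=snapshot(n); cv2.imwrite(f"pics/{n}0.png",im)
    c=camera_info(n); R=np.array(c["R"]);t=np.array(c["t"])
    print(n,c["fx"],c["cx"],c["cy"],c["dist_coeffs"],"pos",-R.T@t,"fwd",R[2],"right",R[0])
print(arm.read_time(),arm.read_eef_rot(),arm.read_tool_pos(),arm.read_ft_force())
a=cv2.imread("pics/side0.png");b=cv2.imread("pics/top0.png")
E
```

```text
pics
side 423.1369245431332 257.2472053922671 186.87322238371726 [0.04259758 0.         0.         0.         0.        ] pos [ 0.32310552 -0.87322719  1.03885888] fwd [ 0.17540295  0.66233629 -0.72838482] right [ 9.66724992e-01 -2.55817821e-01  1.77094406e-04]
top 472.0727222196437 255.17228150487958 184.71324033155378 [-0.03272638  0.          0.          0.          0.        ] pos [0.33093612 0.00708938 1.556176  ] fwd [ 0.15568961 -0.00157318 -0.98780477] right [ 0.01554277 -0.99987103  0.00404212]
0.1 [ 0.10683443  0.6989886  -0.10850271  0.6987335 ] [0.1955026  0.61934162 0.30283473] [ 0.60750425 -0.34468156  0.0558659 ]
```

View pics/side0.png

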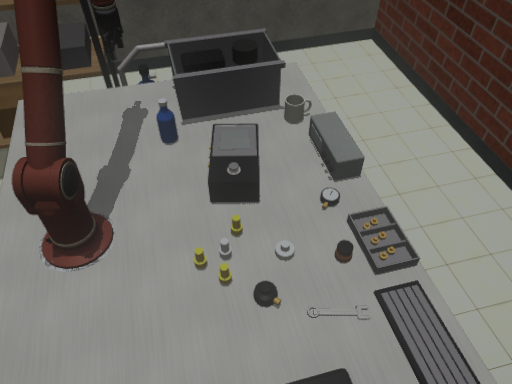

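View pics/top0.png

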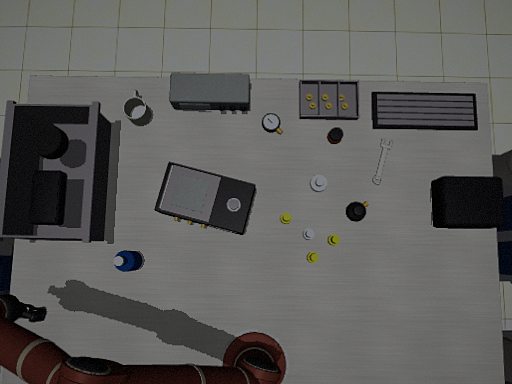

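Side view: the white cartridge is at about (224,246), with yellow lookalikes at (237,225), (200,257) and (225,272), and the white blanking plug at (285,250). In the top view the cartridge is at (308,234), the yellows at (285,218), (333,240) and (312,257), and the plug at (318,183). I choose the tall, narrow white one. The button is at top (234,205) and side (234,169). Next, a close crop to check.

```bash
cat > h.py <<'E'
from station import arm, snapshot, camera_info, ticket
import cv2,numpy as np
C={n:camera_info(n) for n in("side","top")}
def ray(n,uv):
    c=C[n];K=np.array([[c["fx"],0,c["cx"]],[0,c["fy"],c["cy"]],[0,0,1.]])
    p=cv2.undistortPoints(np.array([[uv]],float),K,np.array(c["dist_coeffs"]))[0,0]
    R=np.array(c["R"]);return -R.T@np.array(c["t"]),R.T@np.array([*p,1.])
def onz(n,uv,z):
    o,d=ray(n,uv);return o+d*(z-o[2])/d[2]
def tri(a,b):
    (o,d),(p,e)=ray("side",a),ray("top",b)
    s=np.linalg.lstsq(np.c_[d,-e],p-o,rcond=None)[0]
    A,B=o+s[0]*d,p+s[1]*e;return (A+B)/2,np.linalg.norm(A-B)
def proj(n,X):
    c=C[n];K=np.array([[c["fx"],0,c["cx"]],[0,c["fy"],c["cy"]],[0,0,1.]])
    return cv2.projectPoints(np.array([X],float),cv2.Rodrigues(np.array(c["R"]))[0],np.array(c["t"],float),K,np.array(c["dist_coeffs"]))[0][0,0]
E
python3 - <<'E'
from h import *
t=cv2.imread("pics/top0.png");s=cv2.imread("pics/side0.png")
# crops x4
a=cv2.resize(t[155:245,150:262],None,fx=4,fy=4,interpolation=cv2.INTER_CUBIC)
b=cv2.resize(s[115:205,190:278],None,fx=4,fy=4,interpolation=cv2.INTER_CUBIC)
c=cv2.resize(t[205:265,270:345],None,fx=4,fy=4,interpolation=cv2.INTER_CUBIC)
d=cv2.resize(s[210:285,185:250],None,fx=4,fy=4,interpolation=cv2.INTER_CUBIC)[:240]
W=np.zeros((600,800,3),np.uint8);W[:360,:448]=a;W[:360,448:800]=b;W[360:,:300]=c;W[360:,448:708]=d
W=np.clip(W.astype(float)*1.5,0,255).astype(np.uint8)
cv2.imwrite("pics/crop1.png",W)
for n,im,roi in(("top",t,(295,225,322,245)),("side",s,(212,232,232,262))):
    x0,y0,x1,y1=roi;hsv=cv2.cvtColor(im[y0:y1,x0:x1],cv2.COLOR_BGR2HSV)
    print(n);print(hsv[...,2]);print(hsv[::3,::3,1])
E
```

```text
top
[[116 115 115 115 115 114 116 117 117 114 120 118 116 118 119 114 117 119
  118 118 117 116 118 120 121 120 122]
 [115 116 115 115 116 118 118 116 116 116 114 113 114 115 117 114 115 114
  114 114 114 115 113 117 115 116 114]
 [115 115 118 118 119 118 120 116 120 117 117 118 119 116 118 117 116 118
  118 119 118 118 117 117 117 119 119]
 [116 112 114 114 116 114 115 115 113 114 114 117 123 125 128 121 120 117
  118 119 119 116 119 119 122 121 122]
 [112 112 112 114 115 114 111 114 115 119 128 135 138 136 135 134 130 117
  117 117 118 120 119 120 118 120 119]
 [114 113 117 114 116 117 117 119 111 111 141 133 119 136 134 136 134 133
  119 115 119 119 120 119 118 122 120]
 [116 117 116 115 114 116 117 109  97 121 129  94 117 139 135 137 137 136
  129 117 118 118 118 118 120 117 120]
 [117 111 114 115 114 114 119  99  94 135  90  77 140 135 135 134 134 136
  131 120 119 118 118 119 120 124 122]
 [110 112 111 113 113 112 115  96  91 131  65  87 142 135 137 134 133 134
  134 119 116 117 116 116 118 116 116]
 [112 113 114 113 114 115 117  96  91 129  60  85 146 140 136 133 135 136
  137
[... 3472 characters left out ...]
79  79  79  78  77  76
   81 102]
 [143 143 142 141 141 141 142 136 114  86  80  78  78  78  77  76  77  81
   89 112]
 [142 143 142 141 141 141 142 142 137 114  86  81  79  78  79  81  85  89
  105 131]
 [142 143 143 141 141 141 142 142 142 137 114  88  86  86  86  89  91 105
  132 145]
 [142 143 142 141 141 141 142 142 143 143 137 123 115 103 123 123 123 131
  145 145]
 [141 142 143 142 141 142 142 142 142 143 142 143 136 129 143 143 143 144
  145 145]]
[[ 7  7  5  5  7  7 10]
 [ 7  7  5  6  5  5  7]
 [ 7  7  7  3  7  2  5]
 [ 7  7  7 10 10 10  7]
 [ 7  9  7  5  8  6  5]
 [ 7  7  5 16 16 17  7]
 [ 7  7  4  4 16 17  8]
 [ 5  7  8  7  5  9 17]
 [ 7  7  7 13 16 16  9]
 [ 7  7  7  6 12  9  8]]
```

View pics/crop1.png

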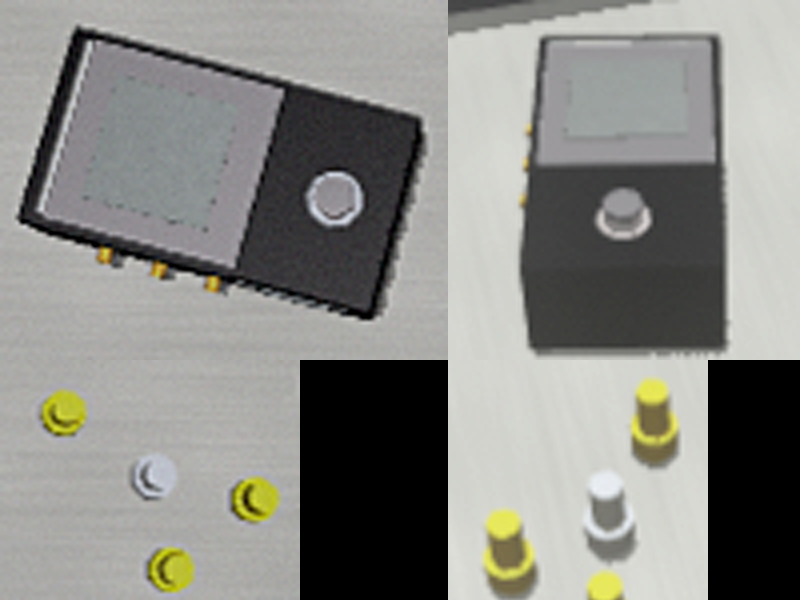

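The crop confirms the cartridge: the white grip-and-foot part between the yellow ones. Lid corners and button are clear in both views, so I'll compute poses.

```bash
python3 - <<'E'
from h import *
T=lambda x,y:((x+.5)/4-.5+150,(y+.5)/4-.5+155)
S=lambda x,y:((x-448+.5)/4-.5+190,(y+.5)/4-.5+115)
print("cart top",onz("top",(310,233),.07),onz("side",(224.2,240.8),.07),tri((224.2,240.8),(310,233)))
print("lid top view");P={}
for k,p in dict(fx_=(283,88),fn=(237,268),hn=(38,213)).items(): P[k]=onz("top",T(*p),.106);print(k,P[k])
print("lid side view")
for k,p in dict(fn=(536,162),fx_=(717,163),hx=(717,38),hn=(545,38)).items(): print(k,onz("side",S(*p),.106))
print("casecorner top", onz("top",T(80,27),.1),onz("top",T(422,118),.1),onz("top",T(20,215),.1))
print("case side front", onz("side",S(526,267),.1),onz("side",S(723,267),.1),onz("side",S(532,350),0),onz("side",S(723,348),0))
s=cv2.imread("pics/side0.png");t=cv2.imread("pics/top0.png")
print(cv2.cvtColor(s[158:178,223:245],cv2.COLOR_BGR2GRAY));print(cv2.cvtColor(t[195:215,223:245],cv2.COLOR_BGR2GRAY))
E
```

```text
cart top [ 0.41446849 -0.1698236   0.07      ] [ 0.41369495 -0.16925932  0.07      ] (array([ 0.41403401, -0.1697266 ,  0.0706434 ]), np.float64(0.0007961536250050343))
lid top view
fx_ [0.58327195 0.11365849 0.106     ]
fn [0.44240801 0.14521977 0.106     ]
hn [0.48230842 0.30019827 0.106     ]
lid side view
fn [0.44051291 0.15010399 0.106     ]
fx_ [0.58257266 0.11137681 0.106     ]
hx [0.62391566 0.26798822 0.106     ]
hn [0.47789111 0.30643289 0.106     ]
casecorner top [0.63046795 0.27524436 0.1       ] [0.56230385 0.00494684 0.1       ] [0.48114535 0.31531561 0.1       ]
case side front [0.41175744 0.04090667 0.1       ] [0.5585104  0.00211268 0.1       ] [0.40896301 0.04431123 0.        ] [0.55992415 0.00659421 0.        ]
[[ 42  44  42  41  41  42  42  41  41  41  41  41  41  42  40  40  41  41
   41  41  42  41]
 [ 42  43  42  41  41  42  42  42  41  41  41  41  41  41  41  41  40  41
   42  41  41  40]
 [ 42  41  41  42  42  41  41  42  42  40  41  41  41  40  40  41  42  41
   41  41  40  41]
 [ 41  42  41  42  41  42  41  42  41  41  42  40  41  42  41  41  41  41
   41  
[... 2661 characters left out ...]
1 105 108  94  59  95 129  59
   28  39  35  29]
 [ 36  33  31  31  56 116 140 111  62  96 107  98  58  81 129 125  85  33
   33  38  35  37]
 [ 40  37  35  37  36  58 109 139 114  68  56  57  87 132 131  77  38  37
   32  32  31  37]
 [ 33  33  34  33  33  29  53  98 122 137 134 137 142 134  88  31  29  34
   33  37  36  32]
 [ 35  34  36  37  34  32  29  40  64  81  66  65  62  64  37  30  37  35
   36  36  39  37]
 [ 35  34  35  36  35  38  35  31  34  36  29  29  22  34  29  34  40  35
   37  37  36  35]
 [ 34  35  33  34  35  33  36  36  33  37  38  36  37  37  36  34  36  34
   37  35  38  38]
 [ 38  37  37  37  37  36  36  37  33  37  36  37  35  35  37  34  37  39
   38  35  38  34]]
```

```bash
cat >> h.py <<'E'
from scipy.spatial.transform import Rotation as Ro
YAW=np.radians(-14.6);UX=np.array([np.cos(YAW),np.sin(YAW),0]);UY=np.array([-np.sin(YAW),np.cos(YAW),0])
def ori(y,lean=np.zeros(3)):   # jaws along y; lean = horizontal offset of body per unit height
    x=np.array([0,0,-1.])-lean;x/=np.linalg.norm(x);y=y-x*(x@y);y/=np.linalg.norm(y)
    return x,Ro.from_matrix(np.c_[x,y,np.cross(x,y)]).as_quat()
E
python3 - <<'E'
from h import *
E0=np.array([.5122,.1301,0])
print("btn unit",E0-.06*UY,"top ring",onz("top",(233.4,204.4),.1),"top face",onz("top",(233.3,204),.118))
print("tri face",tri((233.4,165.4),(233.3,204)),"side face",onz("side",(233.4,165.4),.118),"side ring",onz("side",(233.5,169.2),.1))
print("socket",E0+.075*UY)
B=E0-.06*UY
for nm,y,ln in(("ux",UX,-.15*UY),("-ux",-UX,-.15*UY),("uy",UY,-.15*UY),("-uy",-UY,-.15*UY)):
    x,q=ori(y,ln);print(nm,"press",arm.ik(B+[0,0,.118]-.073*x,q))
c=np.array([.414,-.1697,0]);s=E0+.075*UY
for nm,y in(("ux",UX),("-ux",-UX),("uy",UY),("-uy",-UY)):
    x,q=ori(y);print(nm,arm.ik(c+[0,0,.106],q),arm.ik(s+[0,0,.134],q),arm.ik(s+[0,0,.25],q))
E
```

```text
btn unit [0.49707584 0.07203745 0.        ] top ring [0.49753646 0.07134191 0.1       ] top face [0.4967047  0.07088191 0.118     ]
tri face (array([0.49618144, 0.07082414, 0.11978924]), np.float64(0.0006315926821968044)) side face [0.49619818 0.07264914 0.118     ] side ring [0.49609158 0.07410078 0.1       ]
socket [0.5311052  0.20267819 0.        ]
ux press [-0.28554101  0.54383017  0.26750283  2.02515857 -0.50701304  0.60255436
  0.10943679]
-ux press [ 0.23240841  0.57486711 -0.49413045  2.00939145  0.23827243  0.56201908
  2.50433564]
uy press [-0.0195739   0.53338615 -0.12041413  2.01697927 -0.14961623  0.54440041
  1.32038546]
-uy press [-0.5063522   0.6018174   0.61003648  2.03167373 -0.77065375  0.71575534
 -1.19241725]
ux [ 0.32507174  0.65007358  0.02210444  2.18091238 -0.04372935  0.31100293
  0.12948473] [-0.60369597  0.72912661  0.32125943  1.8394617  -0.36458545  0.63104071
 -0.31633595] [-0.66281265  0.57415626  0.40947612  1.74297099 -0.28361196  0.8831594
 -0.38524069]
-ux [ 0.70019838  0.70790112 -0.53711219  2.16964675  0.81653769  0.47407644
  2.40395881] [-0.1590469   0.73724597 -0.39030131  1.82473084  0.42816573  0.66366905
  2.08694427] [-0.15580806  0.57237666 -0.38737931  1.72628167  0.26538099  0.89486338
  2.23214215]
uy [ 0.40836788  0.65113293 -0.09980196  2.17842875  0.19317349  0.31999833
  1.46127533] [-0.39864758  0.70655271 -0.00688372  1.83268936  0.00788741  0.6023768
  0.90559565] [-0.43150083  0.54612327  0.0440906   1.73541025 -0.03019316  0.86071595
  0.9418476 ]
-uy [ 0.22095571  0.6575475   0.17555973  2.18400372 -0.34084134  0.32502921
 -1.14092047] [-0.77635288  0.79178737  0.61776637  1.84495376 -0.67090983  0.72479651
 -1.60279543] [-0.86471856  0.65313631  0.76424563  1.74913732 -0.53859113  0.96110452
 -1.70999335]
```

All estimates agree: button at about (0.497, 0.072) with its face near z=0.119. Now I press it, guided by force.

```bash
cat > press.py <<'E'
from h import *
x,q=ori(UX,-.15*UY)
B=np.array([.4966,.0718,0])-.004*UY
P=lambda z:B+[0,0,z]-.073*x      # tip at height z
arm.move_gripper(0.0)
arm.movep(P(.26),q);arm.movep(P(.15),q)
arm.pause(.2);f0=np.mean([arm.read_ft_force() for _ in range(5)],0)
F=lambda:arm.read_ft_force()[2]-f0[2]
print("t",arm.read_time(),f0,"noise",[round(F(),2) for _ in range(4)])
z=.134;arm.line_to(P(z),.05);zc=None
while z>.106:
    z-=.0005 if zc else .001
    arm.line_to(P(z),.02);f=F();tz=arm.read_tool_pos()[2]+.073*x[2]
    if zc is None and f>1.2: zc=z;print("contact")
    if zc: print(round(z,4),round(tz,4),round(f,2))
    if f>9 or (zc and zc-z>.0049): break
print("t",arm.read_time())
cv2.imwrite("pics/s1.png",snapshot("side")[60:260,120:340])
E
python3 press.py
```

```text
t 3.8333 [ 0.35705436 -1.19596762 -0.63781605] noise [np.float64(0.0), np.float64(0.0), np.float64(0.0), np.float64(0.0)]
contact
0.119 0.1192 4.67
0.1185 0.1187 4.91
0.118 0.1181 4.79
0.1175 0.1175 4.86
0.117 0.117 4.89
0.1165 0.1166 5.61
0.116 0.1161 5.39
0.1155 0.1156 6.46
0.115 0.1148 1.9
0.1145 0.1146 5.11
0.114 0.1142 5.34
t 10.55
```

```bash
python3 - <<'E'
from h import *
a=snapshot("side")
arm.pause(0.6);b=snapshot("side")
d=cv2.absdiff(a,b)[100:200,180:300].max(2)
print((d>25).sum());o=np.hstack([cv2.imread("pics/s1.png"),b[60:260,120:340]])
cv2.imwrite("pics/s2.png",cv2.resize(o,None,fx=1.7,fy=1.7))
print(arm.read_ft_force())
E
```

```text
242
[-0.25403841 -0.85521032  4.85381306]
```

View pics/s2.png

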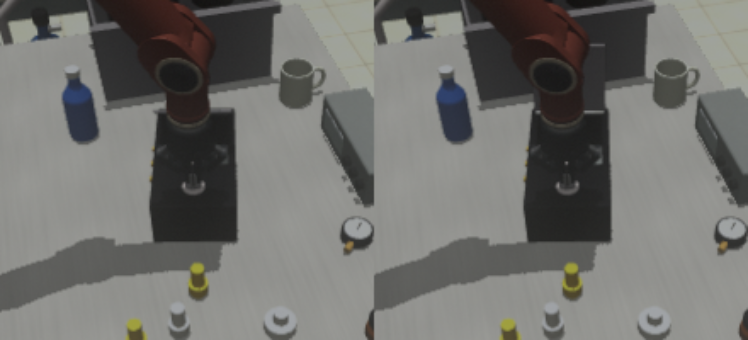

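The lid is opening: edge-on in the left frame, past upright in the right (behind the arm at about (580,75)). I let it finish, back off away from it, hover over the cartridge and look into the bay.

```bash
python3 - <<'E'
from h import *
arm.pause(1.0)
x,q=ori(UX,-.15*UY)
p=np.array(arm.read_tool_pos());arm.line_to(p-.08*x,.2)
c=np.array([.414,-.1697,0]);x,q=ori(UX)
arm.movep(c+[0,0,.21],q);arm.move_gripper(.56)
t=snapshot("top");s=snapshot("side");cv2.imwrite("pics/t3.png",t);cv2.imwrite("pics/s3.png",s)
g=lambda im:cv2.resize(im,None,fx=4,fy=4,interpolation=cv2.INTER_CUBIC)
W=np.zeros((600,800,3),np.uint8)
W[:360,:448]=g(t[155:245,150:262]);W[:360,448:800]=g(s[115:205,190:278]);W[360:,:320]=g(t[205:265,270:350]);W[360:,448:708]=g(s[220:280,185:250])
cv2.imwrite("pics/crop2.png",np.clip(W.astype(float)*1.7,0,255).astype(np.uint8))
print(arm.read_time(),arm.read_opening(),arm.read_ft_force(),arm.read_tool_pos())
E
```

```text
14.425 0.5566973404163778 [-0.24953541 -0.19607907  0.17418439] [ 0.41401964 -0.16966293  0.21006455]
```

View pics/crop2.png

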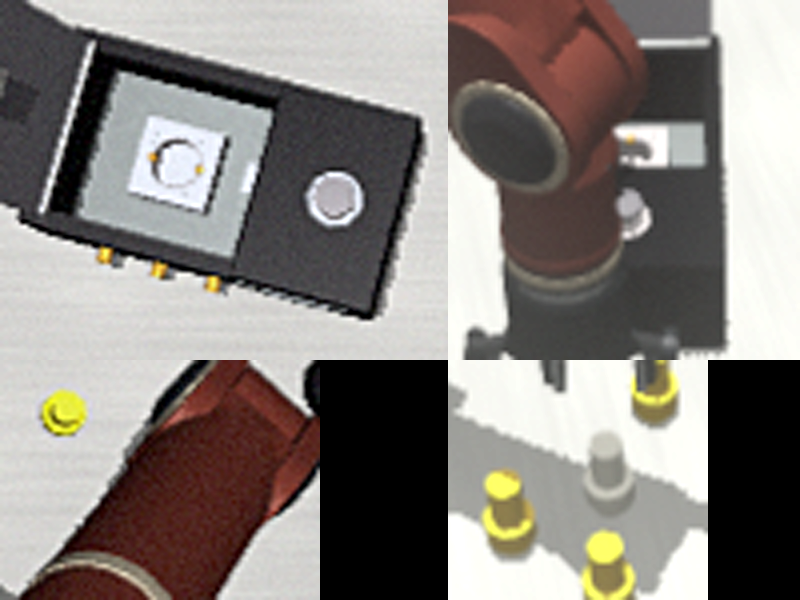

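The lid is fully open. The hole is at top-crop (176,162), with brass balls at (153,157) and (199,170); the side view is blocked by the arm.

```bash
python3 - <<'E'
from h import *
t=cv2.imread("pics/t3.png");roi=t[180:212,178:210];g=cv2.cvtColor(roi,cv2.COLOR_BGR2GRAY)
print(g[2:26,2:28])
for nm,p,z in(("ring",(177,163),.05),("balls",(176,163.5),.042)):
    print(nm,onz("top",((p[0]+.5)/4-.5+150,(p[1]+.5)/4-.5+155),z))
m=(g>125).astype(np.uint8)
cs=cv2.findContours(m,cv2.RETR_EXTERNAL,cv2.CHAIN_APPROX_NONE)[0];c=max(cs,key=cv2.contourArea)
r=cv2.minAreaRect(c);print(r,onz("top",(r[0][0]+178,r[0][1]+180),.05))
E
```

```text
[[100  98 101 101 103 107 103 101 100 102 102 101 103 105 103 103 102 104
  104 105 105 105 108 107 107 106]
 [100 100 101 100 101 103 101  98  98 100 101 102 102 105 101 102 107 107
  104 106 104 106 106 108 107 109]
 [ 98 102  98 102 102 101 107 135 136 127 122 105  97  99 103 101  99 105
  105 105 102 104 107 107 104 106]
 [ 98 100 101 106 104 100 111 145 145 141 139 139 136 125 116 107 100  99
  104 104 106 105 106 105 105 104]
 [101 103 104 105 101 101 118 149 142 143 142 142 144 143 140 136 135 125
  110 106 101 101 101 105 105 105]
 [103 102 102 103 102 107 133 143 141 139 142 141 143 142 141 146 144 142
  140 135 130 124 108 108 101 105]
 [100 101 101 100 100 111 142 143 137 124 144 142 145 145 146 145 145 143
  144 144 143 140 139 138 128 128]
 [103 102  99  99 104 121 144 143 144 140 147 147 135 126 114 129 124 146
  144 142 144 143 140 143 146 130]
 [100 100 102 100 109 136 143 137 128 144 122  75  44  44  42  49  67 113
  139 136 124 142 141 145 147 130]
 [102 101 101  96 110 137 144 142 138 119  60  20  75 137 135 134 127 102
  108 136 140 142 140 144 142 108]
 [100 100 
[... 1035 characters left out ...]
0 127 138
  139 142 144 140 106  20  68 112]
 [100 104 132 150 149 146 144 143 144 142 143 139 137 136 138 135 140 143
  144 141 142 142 100  52 108 107]
 [103 100  87  83  89 123 130 152 149 143 142 145 146 142 143 133 125 141
  142 141 146 132  53  59 112 108]
 [103 105  99  96  90  74  51  77  86 133 149 149 147 148 145 143 137 141
  140 142 148 130  15  63 110 109]
 [104 103 106 105 106  97  94  92  76  82  66  77 104 130 151 148 148 147
  146 143 143 105  46 107 109 108]]
ring [0.53039964 0.20141898 0.05      ]
balls [0.53103809 0.20324591 0.042     ]
((15.56603717803955, 15.018866539001465), (19.23047637939453, 19.779918670654297), 15.945395469665527) [0.53153939 0.20245511 0.05      ]
```

The socket is at (0.531, 0.2025), with block, balls and unit estimates agreeing within about 1 mm. Now the grasp and lift, with a check.

```bash
python3 - <<'E'
from h import *
x,q=ori(UX);c=np.array([.4141,-.1696,0])
arm.line_to(c+[0,0,.108],.12,ori=q)
print("ft",arm.read_ft_force());arm.move_gripper(.1,effort=35)
print("open",arm.read_opening()*85,arm.read_tool_pos(),arm.read_ft_force())
arm.line_to(c+[0,0,.26],.15)
s=np.array([.5310,.2025,0])
arm.movep(s+[0,0,.26],q);arm.pause(.2)
print("open",arm.read_opening()*85,arm.read_tool_pos(),arm.read_ft_force(),arm.read_time())
t=snapshot("top");d=snapshot("side");cv2.imwrite("pics/s4.png",cv2.resize(d[40:210,150:320],None,fx=3.5,fy=3.5,interpolation=cv2.INTER_CUBIC))
E
```

```text
ft [-0.373848   -0.02522217  0.02792915]
open 22.86588407129227 [ 0.41431111 -0.16966246  0.10861804] [-0.87726996  0.71884597  5.79682147]
open 22.833476719362675 [0.53132796 0.20083301 0.26026042] [ 0.87028275 -0.0765473  -0.51270076] 18.575
```

View pics/s4.png

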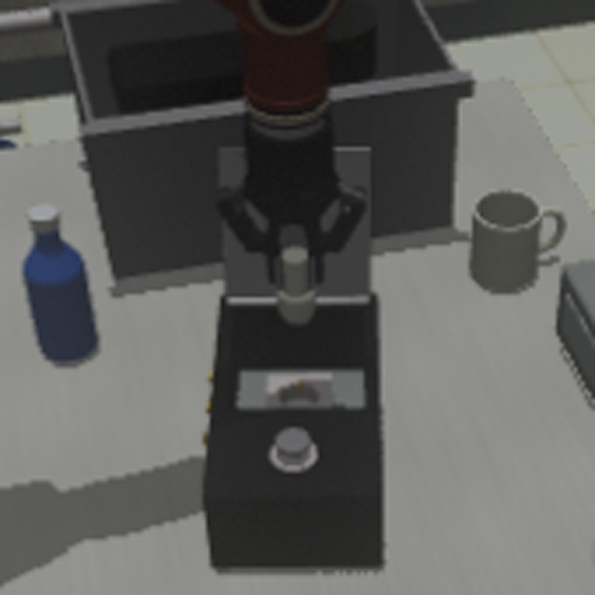

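The cartridge is held upright above the hole: cartridge at (296,285), hole at (298,390). Now a slow, force-guarded insertion.

```bash
cat > ins.py <<'E'
from h import *
x,q=ori(UX);s=np.array([.5310,.2025,0])
f0=np.array(arm.read_ft_force());print(arm.read_tool_pos())
arm.line_to(s+[0,0,.20],.15)
e=s-np.array(arm.read_tool_pos());e[2]=0;print("err",e);s2=s+e
arm.line_to(s2+[0,0,.166],.08);print(arm.read_tool_pos(),np.array(arm.read_ft_force())-f0)
z=.164
while z>.1345:
    z-=.001;arm.line_to(s2+[0,0,z],.03)
    f=np.array(arm.read_ft_force())-f0;p=arm.read_tool_pos()
    print(round(z,4),np.round(p,4),np.round(f,1))
    if f[2]>15 or np.hypot(*f[:2])>12: print("stop");break
print(arm.read_time())
E
python3 ins.py
```

```text
[0.5311875  0.20154493 0.26015877]
err [-4.57152444e-04  8.91210787e-05  0.00000000e+00]
[0.53075112 0.20253071 0.16607454] [-0.88309279  1.60654768 -1.13851131]
0.163 [0.5306 0.2026 0.1632] [-0.6  0.7 -0.5]
0.162 [0.5305 0.2026 0.162 ] [-0.7  1.4 -0.4]
0.161 [0.5305 0.2026 0.1609] [ 0.2  1.3 -1.3]
0.16 [0.5305 0.2026 0.1599] [-0.2  0.8 -1.2]
0.159 [0.5305 0.2026 0.1589] [ 0.5  1.1 -0.9]
0.158 [0.5305 0.2026 0.1579] [-0.3  0.5 -0.9]
0.157 [0.5305 0.2026 0.1569] [-0.2  0.9  0.3]
0.156 [0.5305 0.2026 0.1559] [-1.   2.  -1.6]
0.155 [0.5305 0.2026 0.1549] [-0.1  1.4 -1.5]
0.154 [0.5305 0.2026 0.1539] [-1.1  0.3 -1.9]
0.153 [0.5305 0.2026 0.1529] [-0.2  1.3 -1.1]
0.152 [0.5305 0.2026 0.1519] [-1.1  1.1  0.3]
0.151 [0.5306 0.2025 0.1509] [ 0.5  1.3 -0.8]
0.15 [0.5306 0.2022 0.15  ] [-0.  -0.  -0.2]
0.149 [0.5307 0.2022 0.1491] [ 0.1 -0.6  0.4]
0.148 [0.5307 0.2023 0.1484] [-1.6 -0.9  4.3]
0.147 [0.5306 0.2027 0.1474] [-1.  -0.4  5.6]
0.146 [0.5305 0.2027 0.146 ] [-1.1 -1.3  3.6]
0.145 [0.5304 0.2027 0.1446] [-0.3 -0.3  1.4]
0.144 [0.5304 0.2027 0.1435] [-0.3  0.   0.4]
0.143 [0.5304 0.2026 0.1428] [-0.3  0.3 -0.1]
0.142 [0.5304 0.2026 0.1418] [-1.5 -0.5  1.1]
0.141 [0.5304 0.2027 0.1408] [-1.5 -0.1  1.6]
0.14 [0.5304 0.2026 0.1398] [-1.3  0.8  1.6]
0.139 [0.5304 0.2026 0.1388] [-2.2 -0.   1.3]
0.138 [0.5304 0.2026 0.1378] [-1.4 -0.3  1.6]
0.137 [0.5304 0.2026 0.1368] [-2.2  0.6  1. ]
0.136 [0.5304 0.2026 0.1367] [-3.2 -1.9  7. ]
0.135 [0.5304 0.2025 0.1366] [-5.3 -1.  13.5]
0.134 [0.5305 0.2025 0.1366] [-7.4 -1.5 18.6]
stop
27.3
```

It bottomed at TCP z=0.1366, exactly grasp height plus 28 mm. I ease off, release, retreat and check.

```bash
python3 - <<'E'
from h import *
p=np.array(arm.read_tool_pos());arm.line_to(p,.03);print(arm.read_ft_force())
arm.move_gripper(.5);arm.pause(.2);print(arm.read_opening(),arm.read_ft_force())
arm.line_to(p+[0,0,.14],.12)
arm.movep(np.array([.42,-.12,.32]),ori(UX)[1])
t=snapshot("top");s=snapshot("side")
g=lambda im:cv2.resize(im,None,fx=4,fy=4,interpolation=cv2.INTER_CUBIC)
W=np.zeros((600,800,3),np.uint8)
W[:360,:448]=g(t[155:245,150:262]);W[:360,448:800]=g(s[115:205,190:278]);W[360:,:320]=cv2.resize(t,(320,240));W[360:,448:768]=cv2.resize(s,(320,240))
cv2.imwrite("pics/c5.png",np.clip(W.astype(float)*1.6,0,255).astype(np.uint8))
print(arm.read_time(),"expect top px",(proj("top",[.531,.2025,.098])-[150,155])*4, "if 5mm high",(proj("top",[.531,.2025,.103])-[150,155])*4)
E
```

```text
[-2.6906435  -1.98469402  6.38954318]
0.49884093982108224 [ 0.17300097 -0.5266876  -0.23463046]
30.7833 expect top px [166.49665958 152.50446378] if 5mm high [165.66730957 151.61611355]
```

View pics/c5.png

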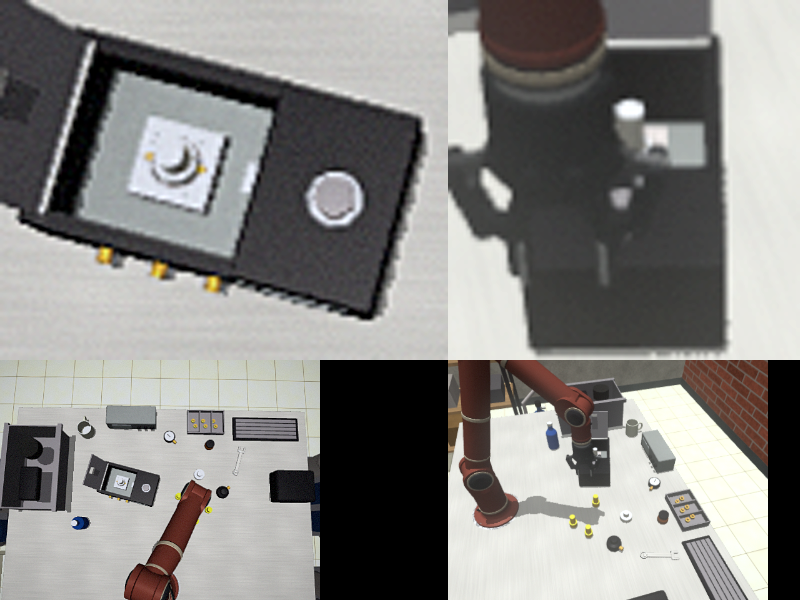

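The top view shows the cartridge in the hole, but its top needs a precise check for tilt. I move the arm clear for the side view.

```bash
python3 - <<'E'
from h import *
arm.movep(np.array([.50,-.30,.36]),ori(UX)[1])
t=snapshot("top");s=snapshot("side");cv2.imwrite("pics/t6.png",t);cv2.imwrite("pics/s6.png",s)
print(cv2.cvtColor(t[184:206,182:206],cv2.COLOR_BGR2GRAY))
W=np.zeros((480,800,3),np.uint8)
W[:400,:400]=cv2.resize(t[175:215,172:212],(400,400),interpolation=cv2.INTER_CUBIC)
W[:480,400:]=cv2.resize(s[128:176,215:255],(400,480),interpolation=cv2.INTER_CUBIC)
cv2.imwrite("pics/c6.png",np.clip(W.astype(float)*1.4,0,255).astype(np.uint8))
for z in(.098,.058):
  for n in("top","side"): print(z,n,proj(n,[.531,.2025,z]))
print(arm.read_time())
E
```

```text
[[105 109 108 105 115 138 139 133 127 109 102 105 104 105 108 109 109 108
  109 110 110 110 108 113]
 [104 107 105 102 114 152 149 149 145 143 141 129 120 110 101 104 109 109
  108 111 111 109 108 108]
 [109 108 105 106 124 151 146 148 146 148 147 146 146 144 142 127 115 113
  107 106 107 108 109 109]
 [104 107 106 113 139 149 148 148 147 146 147 146 147 149 148 148 142 140
  133 124 111 112 104 108]
 [103 103 104 116 149 148 140 128 147 144 147 148 147 147 148 147 149 148
  147 145 143 142 135 137]
 [105 104 108 123 150 147 146 139 148 147 147 148 144 130 120 150 150 147
  147 148 147 149 151 136]
 [104 104 115 135 150 140 128 148 145 145 145 146 145 146 143 140 142 143
  128 147 145 148 152 137]
 [103 102 113 142 149 146 141 146 145 144 146 144 147 138 120 140 114 142
  146 146 147 149 148 109]
 [102 106 125 150 149 150 148 147 147 145 146 145 148 133  76 124 135 117
  150 146 146 149 137  53]
 [102 104 125 147 133 120 127 147 145 148 146 147 150 134  38 105 143  96
  138 149 148 155 137  42]
 [102 111 140 141 120 118 126 150 148 147 148 151 150 114  38  84 108  97
  130 151 151 14
[... 581 characters left out ...]
 128 152
  149 152 137  39  68 118]
 [141 152 147 146 146 146 146 144 139 125  95  81  93 115 122 145 149 149
  148 145 110  16  71 117]
 [133 156 155 152 149 149 148 149 149 145 143 142 145 149 149 153 147 148
  151 148 105  53 113 115]
 [ 86  86  91 127 137 156 153 150 151 150 148 151 148 142 129 149 146 148
  148 136  53  60 115 114]
 [103 104  94  79  58  78  94 137 158 156 152 149 148 147 145 146 149 148
  154 135  19  63 116 110]
 [110 111 106 104  98  96  79  85  67  78 108 135 157 155 149 150 149 149
  148 110  50 112 112 113]]
0.098 top [191.6241649  193.12611595]
0.098 side [235.29066768 142.13033504]
0.058 top [193.23416493 194.85058109]
0.058 side [235.72949222 150.95659922]
31.7
```

View pics/c6.png

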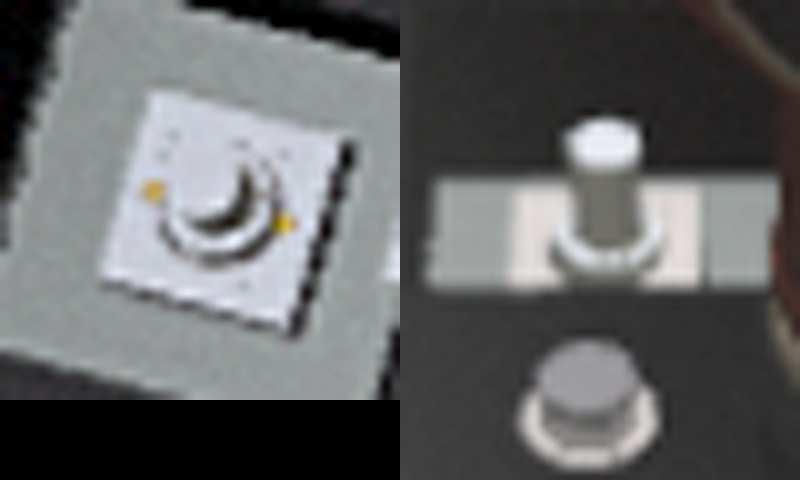

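Both views match the fully-home prediction. The cartridge top is at side (235.0,141.8) against an expected (235.3,142.1), and the shoulder is at row 151 against 151.0. The top-view disc agrees too. Handing in.

```bash
python3 - <<'E'
from h import *
a=cv2.imread("pics/top0.png");b=cv2.imread("pics/t6.png")
d=(cv2.absdiff(a,b).max(2)>40)
for n,(u,v) in dict(plug=(318,183),gauge=(271,122),grease=(335,135),wrench=(382,160),valve=(356,211),spray=(128,260)).items(): print(n,d[v-12:v+12,u-12:u+12].sum())
print(arm.read_time(),arm.read_ft_force());ticket.finish_job()
E
```

```text
plug 0
gauge 0
grease 0
wrench 188
valve 443
spray 0
31.7 [0.51760917 0.30193882 0.6603634 ]
the job is handed in; nothing more can be done
```

The cartridge is fully home and upright in the socket, the lid stands open, and I handed the job in at 31.7 s; no verdict was reported.

- **Latch:** I pressed the button about 5 mm under force control, with a peak reading of about 6.5 N. The lid sprang fully open by itself and nothing touched it.
- **Insertion:** I gripped the white cartridge, not the yellow lookalikes. It went in with about 5.6 N past the sprung balls. The last step against the hole's floor read 18.6 N, under the 25 N limit. The arm stopped 28.0 mm higher than at the grasp, which is the full depth.
- **Last checks:** After release, the cartridge's top and shoulder were within about 0.3 px of the fully-home, upright position in the side view, and the top view agreed. The wrist force read about 0.9 N with the arm clear in the air, which is sensor offset.
- **Bystanders:** The before-and-after top pictures showed no change at the plug, gauge, grease jar or spray bottle. They did differ at the wrench and the demand valve. I put that down to the parked arm covering them, because the arm never went low near either, but I did not check further. Both were visible in the earlier side view and looked in place.

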